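# Release the filter cassette with a pin punch

## Robot

A 6-joint arm with a two-finger parallel gripper is mounted at the origin on a cart in front of the work surface, level with it; the furniture and walls round the work are solid. World frame = base frame: x ahead of the robot, y to its left, z up, the work surface at z = 0. Lengths are in m, angles in rad, forces in N, time in s.
With the tool pointing down it reaches from about 0.25 to 0.775 m from the base axis. Payload 8.9 kg.
Tool frame: the origin (TCP) lies between the finger pads; the fingertips stand 14 mm ahead of it and the grasp point (between the pads) lies 5 mm behind it; z points along the fingers, y is the line along which they close (so a half turn about z gives the same grasp; the last joint's range is limited). The gripper opens to 85 mm and grips with 20 to 120 N. Pads are 22 mm wide; open, the fingers measure 114 mm over their backs; the gripper's body (76 mm by 85 mm) begins 54 mm behind the grasp point. The pads swing forward as they close: fully open they stand 13 mm farther back than shut.
Start: joints at [-1.411, 0.291, -0.153, 1.127, 0, 1.431], TCP at [0.155, -0.502, 0.245] pointing down, gripper open.
Joint ranges: [-2.52, 2.52], [-0.91, 1.74], [-1.3, 1.37], [-1.96, 2.02], [-1.52, 1.47], [-3.14, 3.14]. Speed limits (rad/s): [2.22, 2.22, 2.79, 3.14, 3.14, 3.14].

## Interface

Orientations are given as a rotation vector (axis times angle).
In Python, from station import r gives the robot as it stands.
- The arm moves only by the tool move_arm, never from a script. Its argument "commands" is a list of rows, each a list of 3 entries, a list of its own where there are three numbers: the opening, from 0 (shut) to 1 (fully open), then the shift along the tool's x, y, z in cm, then the turn, a rotation vector about the tool's x, y, z in degrees. In form: [[hand, [tx, ty, tz], [rx, ry, rz]], ...]. A call has exactly 5 rows; each row is the pose to reach, as a shift and turn from the pose commanded when the call began, along the tool's axes at that moment; what a row does not reach only later rows make up. A row lasts 1/8 s, in which the tool goes at most 62.5 mm and 10.7 degrees, less where a joint would pass 70% of its speed; a pose out of reach is approached as far as the arm can. A call with a gripper value outside its range is refused whole. The fingers move at their own pace and stop on an object; "grip_force" is the grip in N (left out, the last holds). Time passes only in rows, so rows that repeat a pose let the fingers close, or fill a call up. It gives the time, the measured TCP pose, the force, the opening and the grip force at its end, in the units of the state.
- r.state(): the state, without advancing time (a new reading comes with each control period).
- r.grab_frame(name): name is "scene" or "top"; returns the picture (384x512x3 uint8, red, green, blue); there is no depth.
- r.camera_params(name): a dict with "fx", "fy", "cx", "cy" (pixels), "rvec" (rotation vector, rad) and "tvec" (3), from world to camera coordinates, as OpenCV has them. Camera axes: x right, y down, z forward; pixel columns grow to the right and rows downward; lengths in m; the calibration is good to about 2 mm. A picture is of the moment at which its call begins. camera_params takes no time and is no camera call.
- r.job_done(): hands the job in; it is judged then, once.
The state is a dict: "clock": time; "joint_pos": joint angles; "joint_velocities": joint speeds; "effort": joint torques, N m; "tcp_pos": TCP position; "tool_rot": TCP orientation; "ft_force": force on the tool from outside, world axes, zero at the start; "ft_torque": the same for the moment, N m; "gripper_width": opening from 0.0 (shut) to 1.0 (fully open); "grasp_force": force on a finger pad.
Only numpy, scipy, OpenCV 4.12 (cv2) and the standard library are available. Lean on these libraries where they do the work, as an engineer would, in place of code of your own. Each camera call takes 0.05 s, during which the arm holds its last target. There are 200 camera calls.

## Task

The dust extractor's filter has to be changed: take the red punch from the wooden block, push its pin into the red-framed hole in the filter cassette to press the recessed release, and keep it pressed while you push the cassette with the punch out towards the extractor's low front, all the way. Work gently so that the catch is not bent, do not let up on the way and do not touch the cassette with the gripper; then put the red punch back upright, fully home in its hole in the block, and leave the blue punch and the other things alone.

Things in the scene. Friction and masses are not known exactly. Their poses are not given: they have to be found in the camera images.
- extractor: bench dust extractor, fixed: blue base, grey head 200 mm long (x), 156 mm wide (y), 110 to 133 mm high. Origin under it on the bench, in the middle of its width, 105 mm behind its front face. Its own -x axis points to its front, where the cassette comes out. The slide way in its top is not level: it slopes down 6 degrees (0.105 rad) towards the front.
- cassette_out (a joint): how far the filter cassette is out, m: 0 = home and locked, 0.055 = at its stop. It slides along the extractor's -x, down the 6 degree slope, with 3 N of friction. The main catch locks it at 0; 25 mm further a safety catch stops it again if the release is not held down. Past 40 mm it is free of both.
- cassette: the cassette, a grey frame 114 mm wide with white pleated paper. Its axes are the extractor's tilted by the slope: -x is the way it slides out, z is square to its top face. Origin 80 mm behind the axis of the release hole, 24 mm below the top face. More than 20 N of the punch on it or its release bends the catch.
- release_mouth (a point): middle of the mouth of the release hole in the cassette's top, in a red square frame; axes as the cassette. Hole square, 14 mm, 2 mm chamfer. In it a brass cap, 12 mm wide, its top 4 to 14 mm below the mouth: set differently each time, to be found by feel. Its spring gives 2 N at first touch and 1.2 N more per mm; it frees the catch 5.5 mm down (8.6 N); hard stop at 7.5 mm (11 N).
- red_punch_grip (a point): middle of the punch's red sleeve, where to grip it: square, 14 x 14 mm, reaching 30 mm up and down from here; x and y square to its sides, z towards the head. Punch 119 mm long, 0.13 kg: steel head 12 mm above the sleeve, 7 mm steel collar below it, then a pin 6 mm thick, 40 mm long. Stands upright in the block, collar on the block's top 37 mm below this point.
- red_punch_tip (a point): end of the red punch's pin (bullet-nosed), on its axis, 77 mm below the grip point; axes as there.
- blue_punch_grip (a point): middle of the blue sleeve of the other punch in the block; the same but with a pin of only 8 mm, too short for the release. To be left where it stands.
- punch_block: wooden punch block, 56 mm (x) by 140 mm (y), 50 mm high, fixed. Origin under its middle. Two holes along its y axis, 35 mm to either side of the middle; the red punch stands in one, the blue in the other.
- hole_a (a point): mouth of the hole at -y of the block, in its top face (50 mm over the bench): 9 mm wide, with a 2 mm chamfer, 46 mm deep.
- hole_b (a point): the same for the hole at +y.
- glue_bottle: white glue bottle with an orange nozzle, 58 mm thick, 178 mm high, standing loose to the right of the extractor; origin under it.
- sanding_block: sanding block, 68 x 115 x 31 mm, lying loose to the right of the extractor; origin under it.

How it is judged:
On the way, in this order (a step that is already met when the one before it is completed fails the run):
1. the red punch is drawn out of the block (z of red_punch_tip in the frame of punch_block above 0.055 m), for 0.1 s.
2. the catch is released and the cassette moving out with the punch on it (value of joint cassette_out above 0.008 m and contact force between red_punch and cassette above 1 N), for 0.05 s.
3. the cassette is all the way out (value of joint cassette_out above 0.05 m), for 0.1 s.
At the end, for the whole second after the job is handed in: the cassette is out by more than 50 of its 55 mm, and the red punch, released and at rest, stands upright (within 0.1 rad) in a hole of the block with its collar down on the block (within about 4 mm) (value of joint cassette_out above 0.05 m and (distance between red_punch_grip and hole_a below 0.041 m or distance between red_punch_grip and hole_b below 0.041 m) and angle between red_punch_grip's own z axis and vertical below 0.1 rad and linear speed of red_punch below 0.02 m/s); the robot touches nothing.
It fails at once if the punch presses on the cassette or its catch with more than 20 N (contact force between red_punch and cassette above 20 N).
It fails at once if the punch lets up while the cassette is on its way past the catches (6 to 36 mm out) (value of joint cassette_out between 0.006 and 0.036 m and contact force between red_punch and cassette below 1 N).
It fails at once if the gripper itself pushes on the cassette (contact force between any of the fingers, the arm and cassette above 2 N).
It fails at once if the blue punch is taken out or knocked (distance of blue_punch_grip from where it was at the start of the episode above 0.015 m).
It fails at once if the glue bottle or the sanding block is shifted (distance of any of glue_bottle, sanding_block from where it was at the start of the episode above 0.02 m).
It also fails if it takes over 64 s, if anything falls off the work surface, if the arm or the gripper's body presses on something with over 40 N, if the wrist force passes 120 N, or if a joint passes its speed limit or range.

## Working session

There is one attempt and no reset: what is moved stays moved. The work goes in short steps, Python scripts to look and compute and a tool call to move; the robot and the scene stay as the last step left them, time stands still between calls to the robot, and variables do not carry over. Pictures are saved under pics/ and viewed, at most 13 in all, crops included, and the job is handed in when it is done.

Besides the shell and the picture viewer there is one more tool, called after ">>>" in YAML: its name, and indented under it one key for each argument. move_arm: Moves the arm, as the interface text tells. Its arguments: {"type":"object","properties":{"commands":{"type":"array","items":{"type":"array"}},"grip_force":{"type":"number"}},"required":["commands"]}

```bash
mkdir -p pics; ls; python3 - <<'E'
from station import r
import cv2
for n in("scene","top"):
    im=r.grab_frame(n); cv2.imwrite(f"pics/{n}0.png",im[:,:,::-1]); print(n,r.camera_params(n))
print(r.state())
E
```

```text
pics
scene {'fx': 351.1776785378419, 'fy': 351.1776785378419, 'cx': 260.22412703782805, 'cy': 192.59614510147784, 'rvec': array([ 0.8423193 , -2.40766308,  1.25417077]), 'tvec': array([0.434479  , 0.28137711, 0.80447131])}
top {'fx': 394.868484430434, 'fy': 394.868484430434, 'cx': 256.96470822196795, 'cy': 189.69924142723528, 'rvec': array([ 2.15502567, -2.18051714,  0.09705703]), 'tvec': array([0.03248434, 0.54438052, 1.44394462])}
{'clock': 0.1, 'joint_pos': array([-1.41127493e+00,  2.91220170e-01, -1.54041956e-01,  1.12672290e+00,
        2.20461966e-05,  1.43147377e+00]), 'joint_velocities': array([ 0.00121745, -0.00138171,  0.0037675 , -0.00164586, -0.0023423 ,
        0.00122079]), 'effort': array([ 1.73044446e-03, -5.37977672e+01,  3.31918323e+01,  9.30578972e-03,
       -1.09522464e-04,  1.97426561e-05]), 'tcp_pos': array([ 0.15450596, -0.50135089,  0.24479502]), 'tool_rot': array([-3.10541119e+00, -4.67501138e-01, -1.57649548e-05]), 'ft_force': array([ 0.99067518,  0.33677283, -0.20469931]), 'ft_torque': array([ 0.05516442,  0.0558259 , -0.00549485]), 'grasp_force': 0.0, 'gripper_width': 0.9998102671243418}
```

View pics/scene0.png

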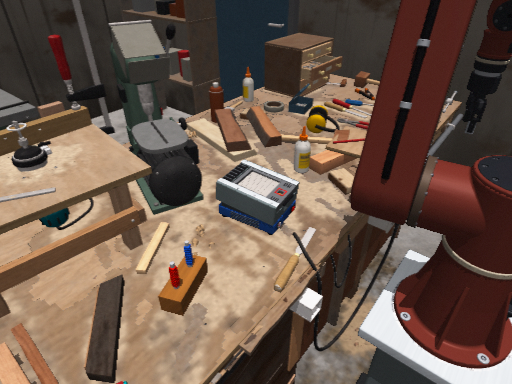

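View pics/top0.png

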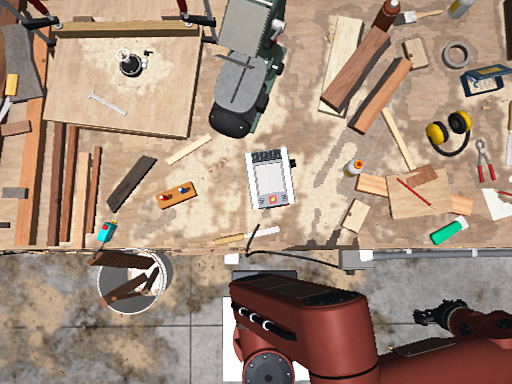

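Scene view: the extractor is at about (257,195), the red punch at (174,273) and the blue at (189,253). Top view: the release frame is at about (272,198), red punch (167,197), blue (184,190), bottle (354,166), sanding block (355,215). I'll enlarge crops to measure.

```bash
python3 - <<'E'
import cv2,numpy as np
t=cv2.imread("pics/top0.png");s=cv2.imread("pics/scene0.png")
a=cv2.resize(t[140:220,150:300],(798,426),interpolation=cv2.INTER_CUBIC)  # 5.32x
cv2.imwrite("pics/c1.png",a)
b=cv2.resize(s[150:320,150:310],None,fx=3.5,fy=3.5,interpolation=cv2.INTER_CUBIC)
cv2.imwrite("pics/c2.png",b)
E
```

```text
(no output)
```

View pics/c1.png

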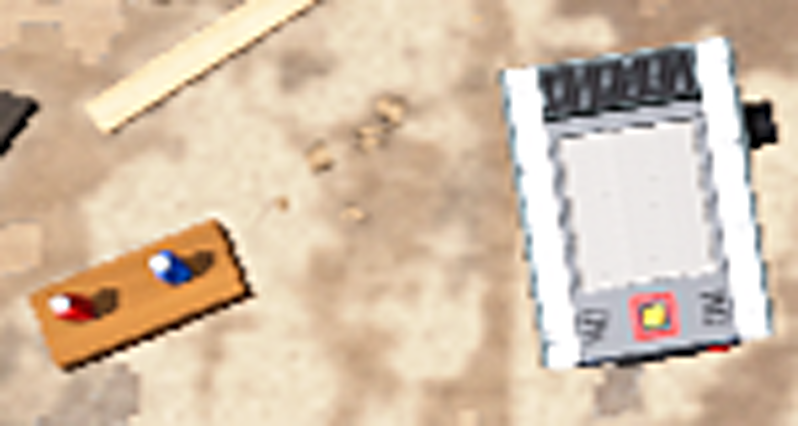

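View pics/c2.png

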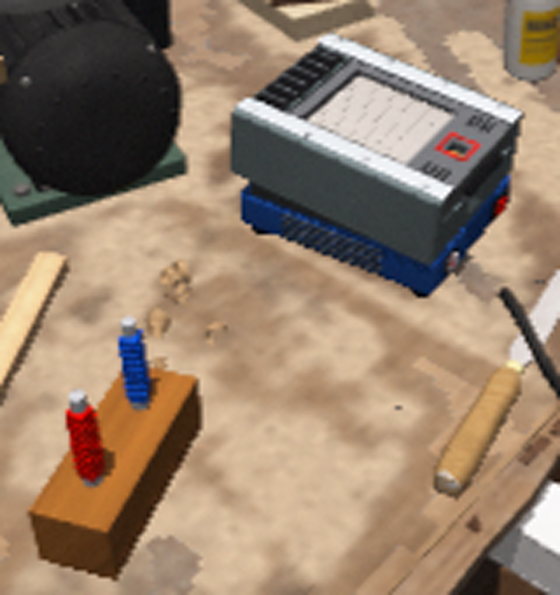

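Top crop: block corners are near (30,298), (218,218), (250,293), (65,368), with heads at (60,304) red and (158,262) blue. Frame centre is (654,317), and the grey head's corners are (503,72), (727,40), (770,333), (548,366). Scene crop: the red collar is at (94,481) and the frame centre at (458,147).

```bash
cat > h.py <<'E'
import cv2,numpy as np
from station import r
from scipy.spatial.transform import Rotation as R
C={n:r.camera_params(n) for n in("scene","top")}
def ray(n,p):
    c=C[n];M=R.from_rotvec(c["rvec"]).as_matrix()
    d=M.T@np.array([(p[0]-c["cx"])/c["fx"],(p[1]-c["cy"])/c["fy"],1]);return -M.T@c["tvec"],d/np.linalg.norm(d)
def onz(n,p,z):
    o,d=ray(n,p);return o+d*(z-o[2])/d[2]
def tri(a,b):
    A=[];B=[]
    for n,p in(("scene",a),("top",b)):
        o,d=ray(n,p);P=np.eye(3)-np.outer(d,d);A.append(P);B.append(P@o)
    x=np.linalg.solve(sum(A),sum(B));return x,[float(np.linalg.norm(P@x-q)) for P,q in zip(A,B)]
def proj(n,X):
    c=C[n];K=np.array([[c["fx"],0,c["cx"]],[0,c["fy"],c["cy"]],[0,0,1]]);return cv2.projectPoints(np.array(X,float).reshape(-1,3),c["rvec"],c["tvec"],K,None)[0][:,0]
E
cat > m.py <<'E'
from h import *
np.set_printoptions(precision=4,suppress=True)
t=cv2.imread("pics/top0.png");s=cv2.imread("pics/scene0.png")
def c1(x,y):return ((x+.5)/5.32-.5+150,(y+.5)/5.325-.5+140)
def c2(x,y):return ((x+.5)/3.5-.5+150,(y+.5)/3.5-.5+150)
def cen(im,box,sel):
    x0,y0,x1,y1=box;m=sel(im[y0:y1,x0:x1].astype(int));w=cv2.connectedComponentsWithStats(m.astype(np.uint8));i=1+np.argmax(w[2][1:,4]);l=w[1]==i
    return (np.argwhere(l)[:,::-1]+[x0,y0]),w[2][i]
red=lambda a:(a[...,2]>150)&(a[...,1]<120)&(a[...,0]<120)
redd=lambda a:(a[...,2]-a[...,1]>70)&(a[...,1]<90)&(a[...,2]-a[...,0]>70)
pt,st=cen(t,(264,190,282,206),lambda a:(a[...,2]>170)&(a[...,0]<140))
ps,ss=cen(s,(270,182,292,200),redd)
def bb(p):return (p.min(0)+p.max(0))/2
print("frame top",bb(pt),pt.mean(0),"scene",bb(ps),ps.mean(0))
for a,b in((bb(ps),bb(pt)),(c2(458,147),c1(654,317))):
    print("release",tri(a,b))
hsv=cv2.cvtColor(t,cv2.COLOR_BGR2HSV);m=cv2.inRange(hsv,(8,120,120),(20,255,255));m[:,:150]=0;m[:, 205:]=0;m[:175]=0;m[215:]=0
m=cv2.morphologyEx(m,cv2.MORPH_CLOSE,np.ones((7,7)))
n,l,st,_=cv2.connectedComponentsWithStats(m);i=1+np.argmax(st[1:,4]);box=cv2.minAreaRect(np.argwhere(l==i)[:,::-1].astype(np.float32))
P=np.array([onz("top",p,.05) for p in cv2.boxPoints(box)]);print("block",P.mean(0),P,np.linalg.norm(P[1]-P[0]),np.linalg.norm(P[2]-P[1]))
P=np.array([onz("top",c1(*p),.05) for p in((30,298),(218,218),(250,293),(65,368))]);print("blk hand",P.mean(0),P)
print("heads top",onz("top",c1(60,304),.128),onz("top",c1(158,262),.128))
print("heads tri",tri(c2(77,398),c1(62,305)),tri(c2(127,323),c1(160,263)))
print("collars",onz("scene",c2(94,481),.053),onz("scene",c2(141,406),.053))
for (x,y),z in zip(((503,72),(727,40),(770,333),(548,366)),(.131,.131,.110,.110)):print("ext",onz("top",c1(x,y),z))
E
python3 m.py
```

```text
frame top [272.5 199. ] [272.9487 199.1282] scene [280.  191.5] [280.2353 191.5882]
release (array([ 0.5038, -0.0282,  0.1101]), [0.0006869084473615103, 0.0006869084473617221])
release (array([ 0.5029, -0.0286,  0.1098]), [0.00015665003114153132, 0.00015665003114138178])
block [0.5281 0.3254 0.05  ] [[0.5285 0.4009 0.05  ]
 [0.5802 0.2716 0.05  ]
 [0.5276 0.25   0.05  ]
 [0.4762 0.3789 0.05  ]] 0.1392709238723936 0.05683108319002798
blk hand [0.5272 0.3227 0.05  ] [[0.5254 0.3992 0.05  ]
 [0.5793 0.2697 0.05  ]
 [0.527  0.2474 0.05  ]
 [0.4769 0.3745 0.05  ]]
heads top [0.5146 0.3588 0.128 ] [0.5413 0.295  0.128 ]
heads tri (array([0.5148, 0.3588, 0.1255]), [0.0009832455244732996, 0.0009832455244732762]) (array([0.5413, 0.2946, 0.1261]), [0.000668664876884217, 0.0006686648768842935])
collars [0.5116 0.3615 0.053 ] [0.5368 0.2978 0.053 ]
ext [0.6634 0.0686 0.131 ]
ext [ 0.6828 -0.0787  0.131 ]
ext [ 0.4913 -0.1048  0.11  ]
ext [0.4713 0.0415 0.11  ]
```

```bash
cat > go.py <<'E'
# usage: go.py x y z yaw_of_tool_y_deg [pitch deg: tool tilted with cassette slope about extractor y]
import sys
from h import *
np.set_printoptions(precision=3,suppress=True)
v=[float(a) for a in sys.argv[1:]]
S=r.state();T=R.from_rotvec(S["tool_rot"])
def tgt(yaw,tilt=0,ext=7.9):
    y=np.array([np.cos(np.radians(yaw)),np.sin(np.radians(yaw)),0]);z=np.array([0,0,-1.]);x=np.cross(y,z)
    M=R.from_matrix(np.c_[x,y,z]);ax=np.array([-np.sin(np.radians(ext)),np.cos(np.radians(ext)),0])
    return R.from_rotvec(ax*-np.radians(tilt))*M
G=tgt(v[3],v[4] if len(v)>4 else 0)
print("t",S["clock"],"tcp",S["tcp_pos"],"F",S["ft_force"],"w",S["gripper_width"],"gf",S["grasp_force"],"q6",S["joint_pos"][5])
print("shift cm",T.inv().apply(np.array(v[:3])-S["tcp_pos"])*100,"turn deg",np.degrees((T.inv()*G).as_rotvec()),"axes",T.as_matrix().tolist())
E
python3 go.py .514 .3585 .22 22.3
```

```text
t 0.1 tcp [ 0.155 -0.501  0.245] F [ 0.991  0.337 -0.205] w 0.9998102671243418 gf 0.0 q6 1.4314737695492628
shift cm [ 59.671 -71.587   2.575] turn deg [ -0.042  -0.064 -95.177] axes [[0.9556775047903896, 0.29441548690695385, -0.00016705375354260707], [0.29441547497067255, -0.9556767981429117, 0.0011771104902914033], [0.0001869101618390729, -0.0011741212264191605, -0.999999293251719]]
```

>>> move_arm:
  commands:
    - [1,[59.7,-71.6,0],[0,0,-95.2]]
    - [1,[59.7,-71.6,0],[0,0,-95.2]]
    - [1,[59.7,-71.6,0],[0,0,-95.2]]
    - [1,[59.7,-71.6,0],[0,0,-95.2]]
    - [1,[59.7,-71.6,0],[0,0,-95.2]]

```text
clock: 0.72
tcp_pos: [0.2754, -0.2116, 0.2452]
tool_rot: [2.555, 1.827, 0.0]
ft_force: [0.6, 0.1, -0.7]
gripper_width: 1.002
grasp_force: 0.0
```

```bash
python3 go.py .514 .3585 .22 22.3
```

```text
t 0.725 tcp [ 0.275 -0.212  0.245] F [ 0.647  0.134 -0.673] w 1.0016896489146865 gf 0.0 q6 1.0331085259063502
shift cm [61.664  4.151  2.526] turn deg [  0.02    0.007 -41.159] axes [[0.3232454403464603, 0.9463150988178489, 0.00034502838630277535], [0.94631516168113, -0.3232454220177171, -0.00010916503369593736], [8.224326689107767e-06, 0.0003617926925561697, -0.9999999345192017]]
```

>>> move_arm:
  commands:
    - [1,[61.7,4.1,0],[0,0,-41.2]]
    - [1,[61.7,4.1,0],[0,0,-41.2]]
    - [1,[61.7,4.1,0],[0,0,-41.2]]
    - [1,[61.7,4.1,0],[0,0,-41.2]]
    - [1,[61.7,4.1,0],[0,0,-41.2]]

```text
clock: 1.35
tcp_pos: [0.3975, 0.0765, 0.2454]
tool_rot: [1.752, 2.607, 0.0]
ft_force: [1.4, -1.7, 0.2]
gripper_width: 1.001
grasp_force: 0.0
```

```bash
python3 go.py .514 .3585 .19 22.3
```

```text
t 1.35 tcp [0.397 0.076 0.245] F [ 1.414 -1.675  0.165] w 1.0008841948273726 gf 0.0 q6 1.19287266558087
shift cm [21.717 21.434  5.537] turn deg [ 0.026  0.024 -0.12 ] axes [[-0.37751935377388907, 0.9260015197746345, 0.0005682439721426263], [0.9260016033541054, 0.3775195173985488, -0.00021111322191789202], [-0.0004100143544684065, 0.00044649550218881136, -0.9999998162649808]]
```

>>> move_arm:
  commands:
    - [1,[21.7,21.4,2],[0,0,0]]
    - [1,[21.7,21.4,2],[0,0,0]]
    - [1,[21.7,21.4,2],[0,0,0]]
    - [1,[21.7,21.4,4],[0,0,0]]
    - [1,[21.7,21.4,5.5],[0,0,0]]

```text
clock: 1.98
tcp_pos: [0.5147, 0.3574, 0.1907]
tool_rot: [1.755, 2.605, 0.003]
ft_force: [0.7, -0.2, 0.7]
gripper_width: 1.002
grasp_force: 0.0
```

```bash
python3 go.py .514 .3585 .17 22.3; python3 - <<'E'
from h import *
im=r.grab_frame("scene")[:,:,::-1];im2=r.grab_frame("top")[:,:,::-1]
a=cv2.resize(im[200:330,130:260],(400,400));b=cv2.resize(im2[150:230,130:210],(400,400));cv2.imwrite("pics/g1.png",np.hstack([a,b]))
E
```

```text
t 1.975 tcp [0.515 0.357 0.191] F [ 0.719 -0.197  0.687] w 1.0022257277471156 gf 0.0 q6 1.6759840675137327
shift cm [ 0.131 -0.028  2.069] turn deg [ 0.111 -0.008 -0.233] axes [[-0.3756957155477307, 0.9267414248662162, 0.0017495016473603026], [0.9267430660992462, 0.3756947630220779, 0.0008570150251085174], [0.00013695271868905973, 0.0019433153939136696, -0.9999981023828161]]
```

View pics/g1.png

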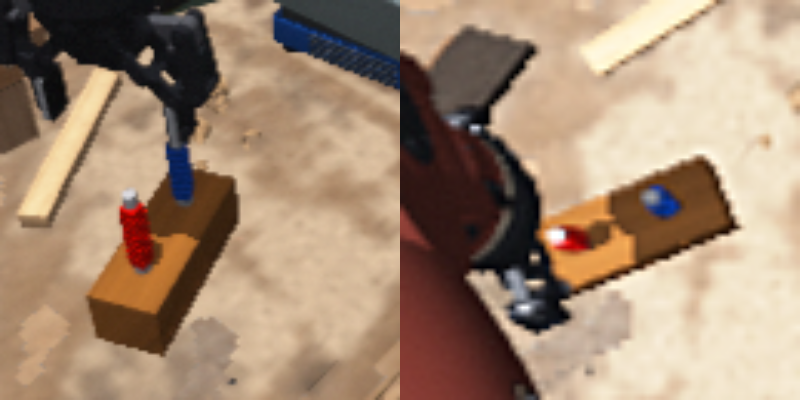

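Left: the red punch stands at crop (138,235), and the open gripper is above it, with one finger in front of the blue sleeve's image. Right: punch head at (562,238), fingers at (465,125) and (535,300). I'll check the alignment by projecting the TCP and the finger positions.

```bash
python3 - <<'E'
from h import *
S=r.state();T=R.from_rotvec(S["tool_rot"]).as_matrix();p=S["tcp_pos"]
print("cam top",ray("top",(0,0))[0],"scene",ray("scene",(0,0))[0])
for s in(-1,1):
    for d in(-.0,-.05):
        X=p+T[:,1]*s*.048+T[:,2]*d
        a=(proj("top",X)[0]-[130,150])*5+[400,0];b=(proj("scene",X)[0]-[130,200])*400/130;print(s,d,a,b)
E
```

```text
cam top [0.40181259 0.01544089 1.49019786] scene [0.03554287 0.66157149 0.69005726]
-1 -0.0 [559.80220604 295.49237674] [185.02946    147.15142409]
-1 -0.05 [540.21561644 291.30317188] [176.10202834  89.79869339]
1 -0.0 [507.24259661 162.89733167] [ 56.30166456 119.56990699]
1 -0.05 [485.73798884 153.53318209] [42.44274685 62.86909875]
```

Projection matches. I'll descend and grip.

>>> move_arm:
  commands:
    - [1,[0.1,0,3],[0,0,0]]
    - [1,[0.1,0,6],[0,0,0]]
    - [1,[0.1,0,9],[0,0,0]]
    - [1,[0.1,0,10.5],[0,0,0]]
    - [1,[0.1,0,10.5],[0,0,0]]
  grip_force: 60

```text
clock: 2.7
tcp_pos: [0.5128, 0.3552, 0.0852]
tool_rot: [-1.756, -2.604, 0.002]
ft_force: [0.3, -0.2, -0.1]
gripper_width: 1.003
grasp_force: 0.0
```

>>> move_arm:
  commands:
    - [0,[0,0,0],[0,0,0]]
    - [0,[0,0,0],[0,0,0]]
    - [0,[0,0,0],[0,0,0]]
    - [0,[0,0,0],[0,0,0]]
    - [0,[0,0,0],[0,0,0]]
  grip_force: 60

```text
clock: 3.32
tcp_pos: [0.5139, 0.356, 0.0862]
tool_rot: [1.756, 2.604, 0.002]
ft_force: [1.0, 0.5, 2.4]
gripper_width: 0.154
grasp_force: 58.4
```

```bash
python3 go.py .514 .3585 .20 22.3
```

```text
t 3.325 tcp [0.514 0.356 0.086] F [0.952 0.471 2.437] w 0.154357255407556 gf 58.37238550186157 q6 1.675315602849376
shift cm [  0.226   0.119 -11.38 ] turn deg [ 0.071 -0.002 -0.268] axes [[-0.3751305281997326, 0.9269713052938292, 0.0011340081324583823], [0.9269719980311958, 0.37513019305661544, 0.0005031136644709604], [4.0971240608922866e-05, 0.001239927079026066, -0.9999992304508021]]
```

>>> move_arm:
  commands:
    - [0,[0,0,-1],[0,0,0]]
    - [0,[0,0,-3.5],[0,0,0]]
    - [0,[0,0,-7],[0,0,0]]
    - [0,[0,0,-11],[0,0,0]]
    - [0,[0,0,-15],[0,0,0]]

```text
clock: 3.95
tcp_pos: [0.5126, 0.3555, 0.237]
tool_rot: [-1.756, -2.605, 0.002]
ft_force: [0.5, 0.1, -1.4]
gripper_width: 0.155
grasp_force: 59.3
```

```bash
python3 go.py .5035 -.0285 .238 7.9 6; python3 - <<'E'
from h import *
im=r.grab_frame("scene")[:,:,::-1];S=r.state();print(S)
T=R.from_rotvec(S["tool_rot"]).as_matrix();p=S["tcp_pos"]
print([proj("scene",p+T[:,2]*d)[0] for d in(0,.032,.039,.079)])
cv2.imwrite("pics/s2.png",im)
cv2.imwrite("pics/s2c.png",cv2.resize(im[120:280,90:250],(560,560),interpolation=cv2.INTER_CUBIC))
E
```

```text
t 3.95 tcp [0.513 0.356 0.237] F [ 0.475  0.124 -1.424] w 0.1545718925388611 gf 59.32642221450806 q6 1.6753398069099281
shift cm [-35.253 -15.254  -0.078] turn deg [-6.042 -0.73  14.125] axes [[-0.37521665987964764, 0.9269364061216253, -0.0011649699935962618], [0.9269371377604402, 0.3752163252827451, -0.0005018782679820047], [-2.809347797193306e-05, -0.0012681670388193077, -0.9999991954812354]]
{'clock': 4.0, 'joint_pos': array([4.89267472e-01, 4.82863522e-01, 1.29526681e-01, 1.21136017e+00,
       6.03723941e-05, 1.67531743e+00]), 'joint_velocities': array([ 0.00122849, -0.00350087, -0.04123042, -0.12270275, -0.00019486,
        0.00057975]), 'effort': array([-6.31229840e-01, -4.60360551e+01,  2.09727573e+01, -5.89198563e-01,
       -1.18056330e-02, -2.94386546e-04]), 'tcp_pos': array([0.51447455, 0.35654157, 0.2427553 ]), 'tool_rot': array([1.75417172, 2.60283911, 0.00849707]), 'ft_force': array([1.15563485, 0.21910261, 3.89237047]), 'ft_torque': array([ 0.02520575, -0.10866815,  0.00375302]), 'grasp_force': 59.51027691364288, 'gripper_width': 0.15557023763123445}
[array([164.93531667, 221.21388668]), array([167.204426  , 233.34563081]), array([167.68527111, 235.91645881]), array([170.33262317, 250.07046956])]
```

View pics/s2c.png

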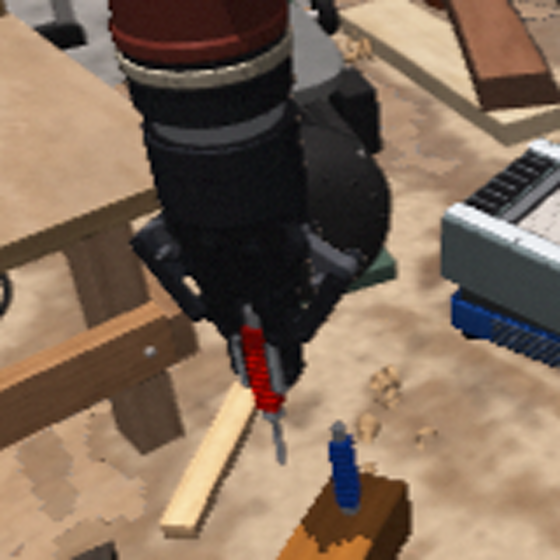

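The punch is held straight, with the pin tip at crop (282,462), as predicted. Moving to the extractor.

>>> move_arm:
  commands:
    - [0,[-6,-2.8,0],[0,0,0]]
    - [0,[-12,-5.6,0],[-1,0,2.5]]
    - [0,[-18,-8.5,0],[-2.5,-0.3,6]]
    - [0,[-24,-11.3,0],[-4,-0.5,9.5]]
    - [0,[-29,-13.6,0],[-6,-0.7,14.1]]

```text
clock: 4.62
tcp_pos: [0.4956, 0.0419, 0.2358]
tool_rot: [2.018, 2.314, 0.123]
ft_force: [0.6, -1.0, -1.4]
gripper_width: 0.157
grasp_force: 59.3
```

```bash
python3 go.py .4924 -.030 .2151 7.9 6
```

```text
t 4.625 tcp [0.496 0.042 0.236] F [ 0.646 -1.016 -1.403] w 0.15714464283820864 gf 59.31782126426697 q6 1.3586180678064883
shift cm [-7.086 -1.51   1.916] turn deg [ 0.066 -0.031 -0.1  ] axes [[-0.13577989966743328, 0.9852022789086521, 0.10459583394906458], [0.9907387629116333, 0.13494403032180827, 0.015060290330319324], [0.0007228489664991428, 0.10567203184242002, -0.9944007739214941]]
```

>>> move_arm:
  commands:
    - [0,[-3,-0.7,0],[0,0,0]]
    - [0,[-6,-1.3,0.5],[0,0,0]]
    - [0,[-7.1,-1.5,1.5],[0,0,0]]
    - [0,[-7.1,-1.5,1.9],[0,0,0]]
    - [0,[-7.1,-1.5,1.9],[0,0,0]]

```text
clock: 5.25
tcp_pos: [0.4931, -0.0274, 0.2148]
tool_rot: [2.016, 2.318, 0.122]
ft_force: [-0.6, 0.2, -1.3]
gripper_width: 0.152
grasp_force: 59.4
```

```bash
python3 - <<'E'
from h import *
ims=[]
P=[]
F=[]
im=r.grab_frame("scene")[:,:,::-1]
for i in range(8):
    S=r.state();P.append(S["tcp_pos"]);F.append(S["ft_force"]); r.grab_frame("top")
P=np.array(P);print(P.mean(0),P.std(0),np.mean(F,0),np.std(F,0))
T=R.from_rotvec(S["tool_rot"]).as_matrix();p=P.mean(0)
q=[proj("scene",p+T[:,2]*d)[0] for d in(0,.0757,.1057)];print(q)
print("tip px crop",(q[1]-[240,130])*7,"mouth",(q[2]-[240,130])*7)
cv2.imwrite("pics/s3c.png",cv2.resize(im[130:210,240:320],(560,560),interpolation=cv2.INTER_CUBIC))
E
python3 go.py .4924 -.030 .2151 7.9 6
```

```text
[ 0.4935005  -0.02770378  0.21537018] [7.86482179e-05 2.58802695e-04 1.14292967e-04] [ 0.12737278  0.09412885 -1.50435631] [0.29110681 0.53908947 0.5867401 ]
[array([284.73352126, 160.98853274]), array([280.9938837 , 183.39855812]), array([279.60689522, 191.71017832])]
tip px crop [286.95718589 373.78990682] mouth [277.24826653 431.97124823]
t 5.7 tcp [ 0.493 -0.028  0.215] F [ 0.837  0.178 -0.841] w 0.15503542582414945 gf 59.38644289970398 q6 1.2046428459889964
shift cm [-0.167 -0.134  0.012] turn deg [ 0.036 -0.042  0.037] axes [[-0.138159346398161, 0.9849281901152662, 0.10405986411243776], [0.9904097944180967, 0.13732472018283567, 0.01517762654070895], [0.000658880517481468, 0.1051588395855143, -0.9944552198734198]]
```

View pics/s3c.png

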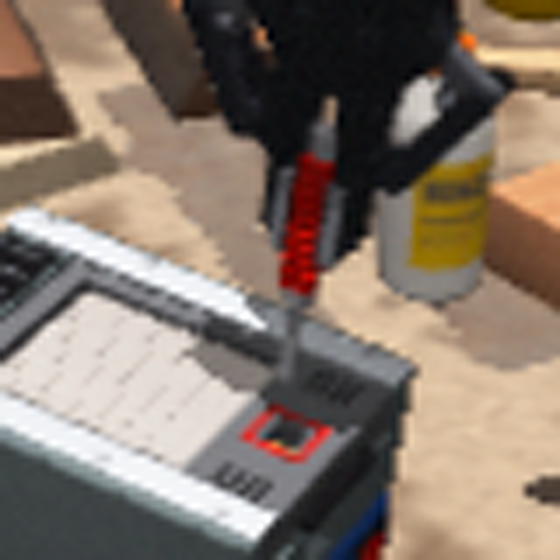

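Tip is at crop (289,378) and the red frame centre at (287,433). A small correction, then a gentle descent.

>>> move_arm:
  commands:
    - [0,[-0.2,-0.15,0.6],[0,0,0]]
    - [0,[-0.2,-0.15,1.2],[0,0,0]]
    - [0,[-0.2,-0.15,1.8],[0,0,0]]
    - [0,[-0.2,-0.15,2.4],[0,0,0]]
    - [0,[-0.2,-0.15,2.6],[0,0,0]]

```text
clock: 6.32
tcp_pos: [0.4947, -0.03, 0.1887]
tool_rot: [2.017, 2.317, 0.122]
ft_force: [-0.9, 0.0, -0.5]
gripper_width: 0.155
grasp_force: 59.4
```

>>> move_arm:
  commands:
    - [0,[0,0,0.1],[0,0,0]]
    - [0,[0,0,0.2],[0,0,0]]
    - [0,[0,0,0.3],[0,0,0]]
    - [0,[0,0,0.3],[0,0,0]]
    - [0,[0,0,0.3],[0,0,0]]

```text
clock: 6.95
tcp_pos: [0.4953, -0.0301, 0.1863]
tool_rot: [2.016, 2.316, 0.123]
ft_force: [-0.1, -0.5, -0.2]
gripper_width: 0.157
grasp_force: 59.4
```

```bash
cat > chk.py <<'E'
from h import *
np.set_printoptions(precision=4,suppress=True)
def chk():
    P=[];F=[]
    for i in range(4):
        S=r.state();P.append(S["tcp_pos"]);F.append(S["ft_force"]);r.grab_frame("top")
    M=np.array([.5033,-.0285,.110]);T=R.from_rotvec(S["tool_rot"]);A=T.as_matrix();p=np.mean(P,0);tip=p+A[:,2]*.0757
    print("t",S["clock"],"tip-mouth in tool axes mm",T.inv().apply(tip-M)*1000,"F tool axes",T.inv().apply(np.mean(F,0)),"std",np.std(F,0),"tcp",p)
chk()
E
python3 chk.py
```

```text
t 7.1 tip-mouth in tool axes mm [-0.4094 -0.1195 -1.0488] F tool axes [-0.3249 -0.2525  1.1716] std [0.223  0.1729 0.8025] tcp [ 0.4953 -0.0301  0.1863]
```

>>> move_arm:
  commands:
    - [0,[0,0,0.1],[0,0,0]]
    - [0,[0,0,0.2],[0,0,0]]
    - [0,[0,0,0.3],[0,0,0]]
    - [0,[0,0,0.3],[0,0,0]]
    - [0,[0,0,0.3],[0,0,0]]

```text
clock: 7.78
tcp_pos: [0.4955, -0.03, 0.1833]
tool_rot: [2.016, 2.316, 0.123]
ft_force: [0.1, 0.7, -0.4]
gripper_width: 0.151
grasp_force: 59.4
```

```bash
python3 chk.py
```

```text
t 7.925 tip-mouth in tool axes mm [-0.4035 -0.1501  1.9906] F tool axes [0.545  0.2746 1.0003] std [0.5181 0.3417 0.8186] tcp [ 0.4956 -0.03    0.1833]
```

>>> move_arm:
  commands:
    - [0,[0,0,0.1],[0,0,0]]
    - [0,[0,0,0.2],[0,0,0]]
    - [0,[0,0,0.3],[0,0,0]]
    - [0,[0,0,0.3],[0,0,0]]
    - [0,[0,0,0.3],[0,0,0]]

```text
clock: 8.6
tcp_pos: [0.4959, -0.03, 0.1803]
tool_rot: [2.016, 2.316, 0.123]
ft_force: [-0.3, -0.8, -1.2]
gripper_width: 0.157
grasp_force: 59.4
```

```bash
python3 chk.py
```

```text
t 8.75 tip-mouth in tool axes mm [-0.4105 -0.1498  4.9957] F tool axes [-0.0191 -0.2135  1.5937] std [0.302  0.564  1.0056] tcp [ 0.4959 -0.03    0.1803]
```

Into the hole, 5 mm deep, with no contact so far.

>>> move_arm:
  commands:
    - [0,[0,0,0.1],[0,0,0]]
    - [0,[0,0,0.2],[0,0,0]]
    - [0,[0,0,0.3],[0,0,0]]
    - [0,[0,0,0.4],[0,0,0]]
    - [0,[0,0,0.4],[0,0,0]]

```text
clock: 9.43
tcp_pos: [0.4962, -0.0299, 0.1762]
tool_rot: [2.016, 2.316, 0.123]
ft_force: [-0.3, 0.6, -0.6]
gripper_width: 0.152
grasp_force: 59.4
```

```bash
python3 chk.py
```

```text
t 9.575 tip-mouth in tool axes mm [-0.3907 -0.1732  9.043 ] F tool axes [0.3796 0.3112 0.9676] std [0.4184 0.2    0.4302] tcp [ 0.4963 -0.0299  0.1763]
```

>>> move_arm:
  commands:
    - [0,[0,0,0.1],[0,0,0]]
    - [0,[0,0,0.2],[0,0,0]]
    - [0,[0,0,0.3],[0,0,0]]
    - [0,[0,0,0.3],[0,0,0]]
    - [0,[0,0,0.3],[0,0,0]]

```text
clock: 10.25
tcp_pos: [0.4967, -0.0299, 0.1735]
tool_rot: [2.016, 2.316, 0.123]
ft_force: [-0.4, -1.1, 3.1]
gripper_width: 0.159
grasp_force: 59.9
```

```bash
python3 chk.py
```

```text
t 10.4 tip-mouth in tool axes mm [-0.4394 -0.0686 11.9156] F tool axes [-0.3954 -0.4029 -3.2241] std [0.2832 0.4444 0.5551] tcp [ 0.4967 -0.0299  0.1734]
```

>>> move_arm:
  commands:
    - [0,[0,0,0.1],[0,0,0]]
    - [0,[0,0,0.2],[0,0,0]]
    - [0,[0,0,0.3],[0,0,0]]
    - [0,[0,0,0.3],[0,0,0]]
    - [0,[0,0,0.3],[0,0,0]]

```text
clock: 11.08
tcp_pos: [0.497, -0.0299, 0.1705]
tool_rot: [2.016, 2.316, 0.123]
ft_force: [-2.4, 0.2, 6.5]
gripper_width: 0.154
grasp_force: 60.3
```

```bash
python3 chk.py
```

```text
t 11.225 tip-mouth in tool axes mm [-0.4522 -0.0608 14.8889] F tool axes [ 0.5282 -1.2322 -6.3213] std [0.3021 0.232  0.5299] tcp [ 0.497  -0.0299  0.1705]
```

>>> move_arm:
  commands:
    - [0,[0,0,0.05],[0,0,0]]
    - [0,[0,0,0.1],[0,0,0]]
    - [0,[0,0,0.16],[0,0,0]]
    - [0,[0,0,0.16],[0,0,0]]
    - [0,[0,0,0.16],[0,0,0]]

```text
clock: 11.9
tcp_pos: [0.4971, -0.0299, 0.169]
tool_rot: [2.016, 2.316, 0.123]
ft_force: [-3.4, 0.8, 7.2]
gripper_width: 0.156
grasp_force: 60.6
```

```bash
python3 chk.py;python3 chk.py
```

```text
t 12.05 tip-mouth in tool axes mm [-0.4575 -0.063  16.3892] F tool axes [ 0.0285 -1.7763 -7.4565] std [0.5391 0.7025 0.414 ] tcp [ 0.4971 -0.0299  0.169 ]
t 12.25 tip-mouth in tool axes mm [-0.4677 -0.0627 16.3833] F tool axes [ 0.1286 -2.026  -7.775 ] std [0.4975 0.3041 0.3776] tcp [ 0.4971 -0.0299  0.169 ]
```

>>> move_arm:
  commands:
    - [0,[0,0,0.05],[0,0,0]]
    - [0,[0,-0.1,0.05],[0,0,0]]
    - [0,[0,-0.2,0.05],[0,0,0]]
    - [0,[0,-0.25,0.05],[0,0,0]]
    - [0,[0,-0.25,0.05],[0,0,0]]

```text
clock: 12.92
tcp_pos: [0.4963, -0.0301, 0.1689]
tool_rot: [2.014, 2.314, 0.126]
ft_force: [2.2, 0.7, 7.7]
gripper_width: 0.154
grasp_force: 60.4
```

```bash
python3 chk.py;python3 chk.py
```

```text
t 13.075 tip-mouth in tool axes mm [-0.6444 -0.7659 16.3364] F tool axes [ 0.4875  2.5595 -7.534 ] std [0.6586 0.4148 0.3849] tcp [ 0.4963 -0.0302  0.1689]
t 13.275 tip-mouth in tool axes mm [-0.6498 -0.7732 16.3365] F tool axes [ 0.4942  2.6045 -7.6663] std [0.3447 0.4342 0.2445] tcp [ 0.4963 -0.0302  0.1689]
```

>>> move_arm:
  commands:
    - [0,[0,-0.1,0],[0,0,0]]
    - [0,[0,-0.2,0],[0,0,0]]
    - [0,[0,-0.3,0.03],[0,0,0]]
    - [0,[0,-0.3,0.03],[0,0,0]]
    - [0,[0,-0.3,0.03],[0,0,0]]

```text
clock: 13.95
tcp_pos: [0.4933, -0.0305, 0.1683]
tool_rot: [2.014, 2.314, 0.126]
ft_force: [1.7, 1.5, 8.1]
gripper_width: 0.16
grasp_force: 60.5
```

```bash
python3 chk.py
```

```text
t 14.1 tip-mouth in tool axes mm [-0.648  -3.7568 16.6108] F tool axes [ 0.8368  2.8038 -8.0063] std [0.2793 0.3661 0.4247] tcp [ 0.4933 -0.0306  0.1683]
```

>>> move_arm:
  commands:
    - [0,[0,-0.1,0.02],[0,0,0]]
    - [0,[0,-0.2,0.05],[0,0,0]]
    - [0,[0,-0.3,0.05],[0,0,0]]
    - [0,[0,-0.3,0.05],[0,0,0]]
    - [0,[0,-0.3,0.05],[0,0,0]]

```text
clock: 14.78
tcp_pos: [0.4905, -0.031, 0.1676]
tool_rot: [2.014, 2.314, 0.126]
ft_force: [1.8, 1.9, 9.2]
gripper_width: 0.155
grasp_force: 60.5
```

```bash
python3 chk.py; python3 - <<'E'
from h import *
im=r.grab_frame("scene")[:,:,::-1]
cv2.imwrite("pics/s4c.png",cv2.resize(im[130:210,240:320],(560,560),interpolation=cv2.INTER_CUBIC))
E
```

```text
t 14.925 tip-mouth in tool axes mm [-0.666  -6.7108 17.0606] F tool axes [ 1.4684  2.2478 -8.4762] std [0.5073 0.1714 0.3426] tcp [ 0.4905 -0.031   0.1676]
```

View pics/s4c.png

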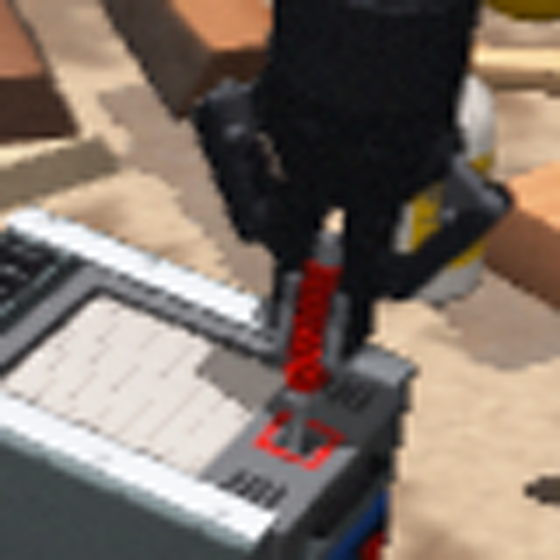

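The frame has moved from (287,433) to about (300,438), so the catch is released and the cassette is moving. Continuing steadily.

>>> move_arm:
  commands:
    - [0,[0,-0.15,0],[0,0,0]]
    - [0,[0,-0.3,0],[0,0,0]]
    - [0,[0,-0.45,0],[0,0,0]]
    - [0,[0,-0.6,0],[0,0,0]]
    - [0,[0,-0.7,0],[0,0,0]]

```text
clock: 15.65
tcp_pos: [0.4837, -0.032, 0.1669]
tool_rot: [2.014, 2.314, 0.127]
ft_force: [1.4, 2.1, 8.7]
gripper_width: 0.155
grasp_force: 60.5
```

```bash
python3 chk.py
```

```text
t 15.8 tip-mouth in tool axes mm [ -0.6708 -13.7063  17.017 ] F tool axes [ 1.3945  2.2426 -8.1906] std [0.3077 0.5603 0.2677] tcp [ 0.4836 -0.0319  0.1668]
```

>>> move_arm:
  commands:
    - [0,[0,-0.15,0.02],[0,0,0]]
    - [0,[0,-0.3,0.03],[0,0,0]]
    - [0,[0,-0.45,0.03],[0,0,0]]
    - [0,[0,-0.6,0.03],[0,0,0]]
    - [0,[0,-0.75,0.03],[0,0,0]]

```text
clock: 16.48
tcp_pos: [0.4764, -0.033, 0.1658]
tool_rot: [2.014, 2.314, 0.127]
ft_force: [0.9, 1.7, 8.5]
gripper_width: 0.159
grasp_force: 60.5
```

```bash
python3 chk.py
```

```text
t 16.625 tip-mouth in tool axes mm [ -0.6797 -21.1899  17.2705] F tool axes [ 1.0784  2.3958 -8.443 ] std [0.2759 0.414  0.2712] tcp [ 0.4762 -0.033   0.1658]
```

>>> move_arm:
  commands:
    - [0,[0,-0.15,0.02],[0,0,0]]
    - [0,[0,-0.3,0.03],[0,0,0]]
    - [0,[0,-0.45,0.03],[0,0,0]]
    - [0,[0,-0.6,0.03],[0,0,0]]
    - [0,[0,-0.75,0.03],[0,0,0]]

```text
clock: 17.3
tcp_pos: [0.4691, -0.034, 0.1648]
tool_rot: [2.014, 2.314, 0.127]
ft_force: [2.6, 1.2, 9.2]
gripper_width: 0.152
grasp_force: 60.6
```

```bash
python3 chk.py
```

```text
t 17.45 tip-mouth in tool axes mm [ -0.6783 -28.6697  17.5233] F tool axes [ 1.0674  2.7646 -8.9101] std [0.6342 0.3418 0.1706] tcp [ 0.4689 -0.034   0.1647]
```

>>> move_arm:
  commands:
    - [0,[0,-0.15,0],[0,0,0]]
    - [0,[0,-0.3,0],[0,0,0]]
    - [0,[0,-0.45,0],[0,0,0]]
    - [0,[0,-0.6,0],[0,0,0]]
    - [0,[0,-0.75,0],[0,0,0]]

```text
clock: 18.12
tcp_pos: [0.4617, -0.035, 0.164]
tool_rot: [2.014, 2.314, 0.127]
ft_force: [1.2, 1.5, 8.8]
gripper_width: 0.156
grasp_force: 60.6
```

```bash
python3 chk.py
```

```text
t 18.275 tip-mouth in tool axes mm [ -0.6968 -36.1674  17.5089] F tool axes [ 1.072   2.1521 -9.2615] std [0.5375 0.2519 0.5349] tcp [ 0.4615 -0.035   0.1639]
```

>>> move_arm:
  commands:
    - [0,[0,-0.15,0],[0,0,0]]
    - [0,[0,-0.3,0],[0,0,0]]
    - [0,[0,-0.45,0],[0,0,0]]
    - [0,[0,-0.6,0],[0,0,0]]
    - [0,[0,-0.75,0],[0,0,0]]

```text
clock: 18.95
tcp_pos: [0.4543, -0.0361, 0.1632]
tool_rot: [2.014, 2.314, 0.127]
ft_force: [0.8, 2.0, 9.6]
gripper_width: 0.157
grasp_force: 60.6
```

>>> move_arm:
  commands:
    - [0,[0,-0.15,0],[0,0,0]]
    - [0,[0,-0.3,0],[0,0,0]]
    - [0,[0,-0.45,0],[0,0,0]]
    - [0,[0,-0.6,0],[0,0,0]]
    - [0,[0,-0.75,0],[0,0,0]]

```text
clock: 19.58
tcp_pos: [0.4469, -0.0371, 0.1624]
tool_rot: [2.014, 2.314, 0.127]
ft_force: [1.6, 1.3, 8.3]
gripper_width: 0.151
grasp_force: 60.6
```

```bash
python3 chk.py; cat > fr.py <<'E'
from h import *
im=r.grab_frame("scene")[:,:,::-1]
a=im[165:225,265:330].astype(int)
m=(a[...,2]-a[...,1]>70)&(a[...,1]<90)&(a[...,2]-a[...,0]>70)
n,l,s,c=cv2.connectedComponentsWithStats(m.astype(np.uint8),connectivity=8);print([(x[0]+265,x[1]+165,x[2],x[3],x[4]) for x in s[1:] if x[4]>3])
M=np.array([.5033,-.0285,.110]);u=np.array([.985,.137,.1045])
for d in(0,.045,.05,.055):print(d,proj("scene",M-u*d)[0])
cv2.imwrite("pics/s5c.png",cv2.resize(im[140:220,240:320],(560,560),interpolation=cv2.INTER_CUBIC))
E
python3 fr.py
```

```text
t 19.725 tip-mouth in tool axes mm [ -0.7084 -51.1865  17.4853] F tool axes [ 0.5638  2.1569 -8.7732] std [0.5878 0.5885 0.5197] tcp [ 0.4467 -0.0371  0.1623]
[(np.int32(295), np.int32(173), np.int32(8), np.int32(20), np.int32(79)), (np.int32(290), np.int32(195), np.int32(12), np.int32(8), np.int32(25))]
0 [280.42750159 191.56086242]
0.045 [294.30590011 197.5543451 ]
0.05 [295.874991   198.23196789]
0.055 [297.44959577 198.91197188]
```

View pics/s5c.png

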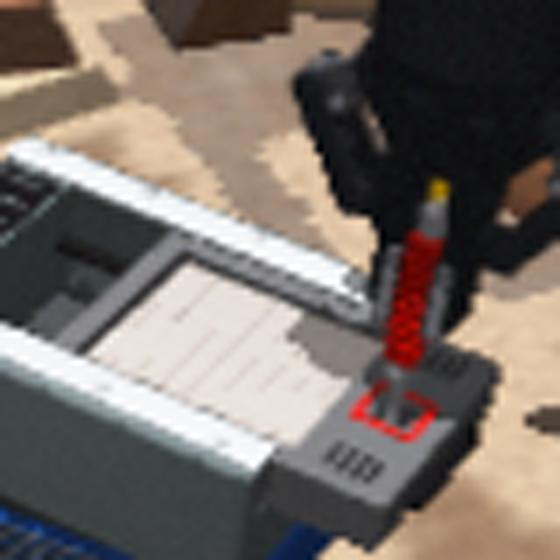

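The cassette is about 50 mm out, with the frame centre at crop (396,410). A little further to be safely past 50.

>>> move_arm:
  commands:
    - [0,[0,-0.1,0],[0,0,0]]
    - [0,[0,-0.2,0],[0,0,0]]
    - [0,[0,-0.3,0],[0,0,0]]
    - [0,[0,-0.4,0],[0,0,0]]
    - [0,[0,-0.4,0],[0,0,0]]

```text
clock: 20.45
tcp_pos: [0.4428, -0.0377, 0.1619]
tool_rot: [2.014, 2.314, 0.126]
ft_force: [1.8, 0.7, 8.6]
gripper_width: 0.16
grasp_force: 60.7
```

```bash
python3 chk.py;python3 fr.py
```

```text
t 20.6 tip-mouth in tool axes mm [ -0.7197 -55.1597  17.4846] F tool axes [ 1.0238  2.5859 -8.8056] std [0.3012 0.3769 0.4974] tcp [ 0.4428 -0.0377  0.1619]
[(np.int32(296), np.int32(174), np.int32(9), np.int32(19), np.int32(84)), (np.int32(291), np.int32(195), np.int32(13), np.int32(8), np.int32(26))]
0 [280.42750159 191.56086242]
0.045 [294.30590011 197.5543451 ]
0.05 [295.874991   198.23196789]
0.055 [297.44959577 198.91197188]
```

>>> move_arm:
  commands:
    - [0,[0,-0.1,0],[0,0,0]]
    - [0,[0,-0.2,0],[0,0,0]]
    - [0,[0,-0.2,0],[0,0,0]]
    - [0,[0,-0.2,0],[0,0,0]]
    - [0,[0,-0.2,0],[0,0,0]]

```text
clock: 21.32
tcp_pos: [0.4415, -0.038, 0.1619]
tool_rot: [2.013, 2.314, 0.128]
ft_force: [2.9, 1.9, 9.2]
gripper_width: 0.156
grasp_force: 60.8
```

```bash
python3 chk.py;python3 fr.py|head -1
```

```text
t 21.475 tip-mouth in tool axes mm [ -0.8408 -56.488   17.2443] F tool axes [ 0.9207  4.0433 -8.9446] std [0.1819 0.4799 0.1631] tcp [ 0.4415 -0.038   0.1619]
[(np.int32(297), np.int32(174), np.int32(8), np.int32(19), np.int32(80)), (np.int32(292), np.int32(196), np.int32(12), np.int32(7), np.int32(27))]
```

At the stop: the force rose and motion stalled. Withdrawing along the tool axis.

>>> move_arm:
  commands:
    - [0,[0,0,-0.5],[0,0,0]]
    - [0,[0,0,-1.2],[0,0,0]]
    - [0,[0,0,-2.5],[0,0,0]]
    - [0,[0,0,-5],[0,0,0]]
    - [0,[0,0,-8.5],[0,0,0]]

```text
clock: 22.2
tcp_pos: [0.4291, -0.0389, 0.2456]
tool_rot: [2.018, 2.318, 0.121]
ft_force: [0.7, -0.9, -1.4]
gripper_width: 0.152
grasp_force: 59.3
```

```bash
python3 fr.py; python3 go.py .514 .356 .245 22.3
```

```text
[(np.int32(303), np.int32(165), np.int32(6), np.int32(3), np.int32(15)), (np.int32(292), np.int32(195), np.int32(12), np.int32(9), np.int32(35))]
0 [280.42750159 191.56086242]
0.045 [294.30590011 197.5543451 ]
0.05 [295.874991   198.23196789]
0.055 [297.44959577 198.91197188]
t 22.25 tcp [ 0.431 -0.04   0.25 ] F [ 3.132 -0.839  3.39 ] w 0.15416550790296746 gf 59.52517032623291 q6 1.1415015567358817
shift cm [38.028 13.553  1.953] turn deg [  6.172   0.831 -14.356] axes [[-0.1379195188978336, 0.9846164879197417, 0.10727804073333505], [0.9904430115899203, 0.13720870628978477, 0.014014696249731666], [-0.0009203801816509635, 0.10818568590565278, -0.9941302783164009]]
```

View pics/s5c.png

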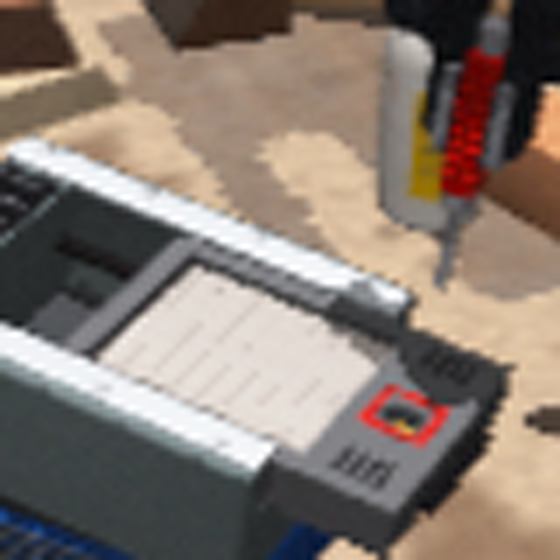

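The cassette stays out (frame centre crop (404,413), about 55 mm) and the punch is free of it. Back to the block.

>>> move_arm:
  commands:
    - [0,[5,1.7,0],[0,0,0]]
    - [0,[11,3.9,0],[1.5,0.2,-3.5]]
    - [0,[17,6,0.3],[3,0.4,-7]]
    - [0,[23,8.2,0.6],[5,0.7,-11.5]]
    - [0,[29,10.3,0.9],[6.1,0.8,-14.3]]

```text
clock: 22.88
tcp_pos: [0.4917, 0.2592, 0.2474]
tool_rot: [-1.747, -2.608, 0.002]
ft_force: [1.8, -0.5, -1.4]
gripper_width: 0.156
grasp_force: 59.3
```

```bash
python3 go.py .514 .356 .230 22.3
```

```text
t 22.875 tcp [0.492 0.259 0.247] F [ 1.791 -0.464 -1.371] w 0.15598144302987998 gf 59.34318423271179 q6 1.5335460248618031
shift cm [8.098 5.748 1.74 ] turn deg [-0.149 -0.079  0.056] axes [[-0.3803638292935019, 0.9248322935389379, -0.002930220587562455], [0.92483591482448, 0.38036620765105555, 0.00028058496312507227], [0.0013740509274516779, -0.0026032488667194196, -0.9999956675303084]]
```

>>> move_arm:
  commands:
    - [0,[3,2.1,0.5],[-0.1,-0.1,0]]
    - [0,[6.5,4.6,1],[-0.1,-0.1,0]]
    - [0,[8.1,5.7,1.7],[-0.1,-0.1,0]]
    - [0,[8.1,5.7,1.7],[-0.1,-0.1,0]]
    - [0,[8.1,5.7,1.7],[-0.1,-0.1,0]]

```text
clock: 23.5
tcp_pos: [0.5135, 0.3528, 0.2305]
tool_rot: [1.752, 2.608, -0.001]
ft_force: [-0.0, -0.9, -0.9]
gripper_width: 0.157
grasp_force: 59.3
```

```bash
python3 - <<'E'
from h import *
for i in range(5):r.grab_frame("top")
a=r.grab_frame("scene")[:,:,::-1]
S=r.state();T=R.from_rotvec(S["tool_rot"]).as_matrix();p=S["tcp_pos"]
for d in(-.047,-.035,.025,.032,.0757):print(d,(proj("scene",p+T[:,2]*d)[0]-[140,200]+.5)*7)
cv2.imwrite("pics/s6c.png",cv2.resize(a[200:280,140:220],(560,560),interpolation=cv2.INTER_CUBIC))
E
python3 go.py .5138 .356 .086 22.2
```

```text
-0.047 [170.00415547  48.84454274]
-0.035 [176.52939618  83.1466463 ]
0.025 [207.27589582 244.77587364]
0.032 [210.67174607 262.62729277]
0.0757 [231.04502285 369.72621531]
t 23.8 tcp [0.514 0.353 0.231] F [ 1.141 -0.242 -1.482] w 0.15033231087816146 gf 59.26804304122925 q6 1.6685388151513734
shift cm [ 0.257  0.089 14.478] turn deg [ 0.032 -0.001 -0.007] axes [[-0.3777296110357037, 0.9259158054645554, 0.0005119938856096145], [0.925915946962767, 0.3777295470906814, 0.00022003343069692744], [1.033721268835718e-05, 0.0005571764456253748, -0.999999844723763]]
```

View pics/s6c.png

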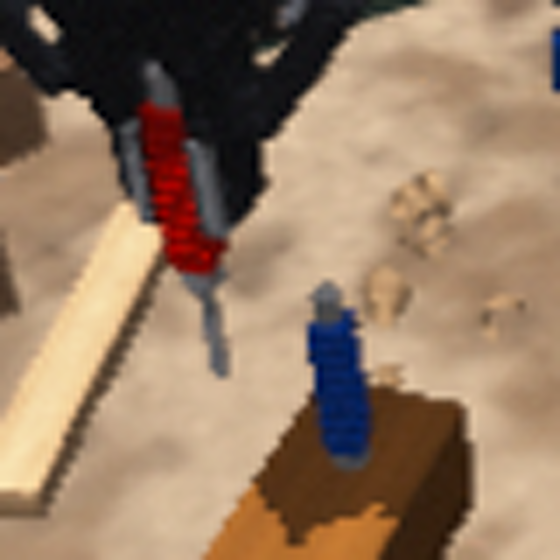

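The tip is at crop (222,375), within a few pixels of the prediction at (231,370). I'll compare the sleeve and pin line with the first lift picture to see whether the punch turned in the grip.

>>> move_arm:
  commands:
    - [0,[0.26,0.07,-0.7],[0,0,0]]
    - [0,[0.26,0.07,-0.7],[0,0,0]]
    - [0,[0.26,0.07,-0.7],[0,0,0]]
    - [0,[0.26,0.07,-0.7],[0,0,0]]
    - [0,[0.26,0.07,-0.7],[0,0,0]]

```text
clock: 24.42
tcp_pos: [0.5133, 0.3565, 0.2372]
tool_rot: [-1.751, -2.608, 0.0]
ft_force: [0.1, -0.2, -1.7]
gripper_width: 0.158
grasp_force: 59.3
```

```bash
cat > ax.py <<'E'
from h import *
a=r.grab_frame("scene")[:,:,::-1];cv2.imwrite("pics/s7.png",a);S=r.state();print(S["tcp_pos"])
for f in("s2","s7"):
    im=cv2.imread(f"pics/{f}.png")[205:250,140:200].astype(int)
    m=(im[...,2]-im[...,1]>70)&(im[...,2]-im[...,0]>70)
    q=np.argwhere(m)[:,::-1].astype(np.float32)+[140,205]
    vx,vy,x0,y0=cv2.fitLine(q.astype(np.float32),cv2.DIST_L2,0,.01,.01).ravel()
    print(f,len(q),q.mean(0),np.degrees(np.arctan2(vx,vy)),q[:,1].min(),q[:,1].max())
z=[cv2.resize(cv2.imread(f"pics/{f}.png")[205:265,140:200],(390,390),interpolation=cv2.INTER_CUBIC) for f in("s2","s7")]
cv2.imwrite("pics/cmp.png",np.hstack(z))
E
python3 ax.py; python3 go.py .5138 .356 .086 22.2
```

```text
[0.5133644  0.35643808 0.23728479]
s2 134 [163.60447761 225.85820896] 13.09569 213.0 237.0
s7 134 [163.06716418 226.11940299] 14.0986 213.0 237.0
t 24.475 tcp [0.513 0.356 0.237] F [-0.149 -0.009 -1.979] w 0.15810259390123482 gf 59.26838994026184 q6 1.6727508582593464
shift cm [-0.056  0.024 15.128] turn deg [-0.     0.002  0.034] axes [[-0.3783882881968977, 0.9256469646956237, 1.0256723174083029e-05], [0.9256469640310349, 0.37838828831623667, -3.5287910364919404e-05], [-3.654517104531364e-05, -3.858427330030705e-06, -0.9999999993247816]]
```

View pics/cmp.png

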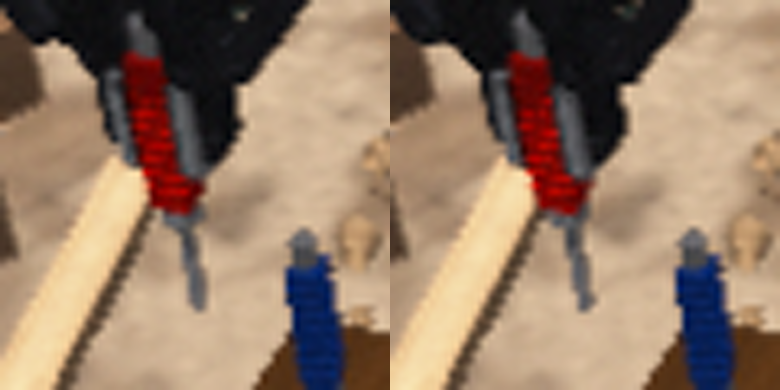

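The two pictures match (tip at (199,305) and (198,305) in their halves), so the grip is unchanged. Lowering.

>>> move_arm:
  commands:
    - [0,[-0.05,0.03,3],[0,0,0]]
    - [0,[-0.05,0.03,6],[0,0,0]]
    - [0,[-0.05,0.03,9],[0,0,0]]
    - [0,[-0.05,0.03,10.4],[0,0,0]]
    - [0,[-0.05,0.03,10.4],[0,0,0]]

```text
clock: 25.1
tcp_pos: [0.5135, 0.356, 0.1329]
tool_rot: [-1.751, -2.608, 0.002]
ft_force: [0.1, 0.6, -1.1]
gripper_width: 0.151
grasp_force: 59.3
```

>>> move_arm:
  commands:
    - [0,[0,0,0.3],[0,0,0]]
    - [0,[0,0,0.6],[0,0,0]]
    - [0,[0,0,0.9],[0,0,0]]
    - [0,[0,0,1.2],[0,0,0]]
    - [0,[0,0,1.4],[0,0,0]]

```text
clock: 25.72
tcp_pos: [0.5139, 0.3561, 0.1192]
tool_rot: [1.751, 2.608, 0.0]
ft_force: [0.5, -0.5, -1.2]
gripper_width: 0.156
grasp_force: 59.3
```

```bash
python3 chk.py; python3 go.py .5138 .356 .086 22.2
```

```text
t 25.875 tip-mouth in tool axes mm [352.018  155.3204  66.5729] F tool axes [0.2795 0.2351 1.1116] std [0.6145 0.4955 0.1653] tcp [0.5138 0.3561 0.1191]
t 25.925 tcp [0.514 0.356 0.119] F [-0.129 -0.227 -2.656] w 0.15207938042474137 gf 59.26304876804352 q6 1.6718227968145283
shift cm [-0.011 -0.018  3.339] turn deg [ 0.011 -0.003  0.039] axes [[-0.3784744542155973, 0.92561172286204, 0.0001612655329594943], [0.9256117356877704, 0.3784744390167227, 0.00011733733536064392], [4.757393101962915e-05, 0.00019367845382898307, -0.9999999801126886]]
```

Pin is in the hole, 6 mm, with no contact force. Continuing to just above seating.

>>> move_arm:
  commands:
    - [0,[0,0,0.7],[0,0,0]]
    - [0,[0,0,1.4],[0,0,0]]
    - [0,[0,0,2.1],[0,0,0]]
    - [0,[0,0,2.8],[0,0,0]]
    - [0,[0,0,3.1],[0,0,0]]

```text
clock: 26.55
tcp_pos: [0.5139, 0.3562, 0.0878]
tool_rot: [1.751, 2.608, 0.0]
ft_force: [0.9, -0.0, -0.9]
gripper_width: 0.16
grasp_force: 59.4
```

>>> move_arm:
  commands:
    - [0,[0,0,0.05],[0,0,0]]
    - [0,[0,0,0.1],[0,0,0]]
    - [0,[0,0,0.15],[0,0,0]]
    - [0,[0,0,0.2],[0,0,0]]
    - [0,[0,0,0.2],[0,0,0]]

```text
clock: 27.18
tcp_pos: [0.5139, 0.3562, 0.0864]
tool_rot: [1.751, 2.608, 0.0]
ft_force: [1.6, 0.2, -0.9]
gripper_width: 0.158
grasp_force: 59.4
```

```bash
python3 chk.py
```

```text
t 27.325 tip-mouth in tool axes mm [352.0352 155.4348  99.34  ] F tool axes [0.1083 0.6017 0.8982] std [0.6463 0.3374 0.319 ] tcp [0.5139 0.3562 0.0864]
```

>>> move_arm:
  commands:
    - [0,[0,0,0.05],[0,0,0]]
    - [0,[0,0,0.1],[0,0,0]]
    - [0,[0,0,0.15],[0,0,0]]
    - [0,[0,0,0.15],[0,0,0]]
    - [0,[0,0,0.15],[0,0,0]]

```text
clock: 28.0
tcp_pos: [0.514, 0.3562, 0.0861]
tool_rot: [1.751, 2.608, 0.001]
ft_force: [-3.6, -2.5, 12.0]
gripper_width: 0.154
grasp_force: 61.3
```

```bash
python3 chk.py
```

```text
t 28.15 tip-mouth in tool axes mm [352.0529 155.5307  99.7779] F tool axes [ -0.5214  -3.2645 -11.6481] std [0.5991 0.4712 0.5608] tcp [0.514  0.3562 0.0861]
```

Seated (12 N on the block). Easing off, opening and rising.

>>> move_arm:
  commands:
    - [0,[0,0,-0.1],[0,0,0]]
    - [0.3,[0,0,-0.1],[0,0,0]]
    - [0.6,[0,0,-0.1],[0,0,0]]
    - [1,[0,0,-0.1],[0,0,0]]
    - [1,[0,0,-0.1],[0,0,0]]

```text
clock: 28.82
tcp_pos: [0.5139, 0.3561, 0.0858]
tool_rot: [1.751, 2.608, 0.0]
ft_force: [-0.4, 0.6, -0.1]
gripper_width: 0.921
grasp_force: 0.0
```

>>> move_arm:
  commands:
    - [1,[0,0,-0.1],[0,0,0]]
    - [1,[0,0,-1.5],[0,0,0]]
    - [1,[0,0,-4],[0,0,0]]
    - [1,[0,0,-8],[0,0,0]]
    - [1,[0,0,-13],[0,0,0]]

```text
clock: 29.45
tcp_pos: [0.5134, 0.3559, 0.2176]
tool_rot: [-1.751, -2.608, 0.001]
ft_force: [0.7, 0.2, 0.5]
gripper_width: 0.996
grasp_force: 0.0
```

```bash
python3 - <<'E'
from h import *
for i in range(4):r.grab_frame("top")
a=r.grab_frame("scene")[:,:,::-1];S=r.state();print(S["clock"],S["tcp_pos"],S["gripper_width"],S["ft_force"])
b=cv2.resize(a[150:320,150:310],None,fx=3.5,fy=3.5,interpolation=cv2.INTER_CUBIC);cv2.imwrite("pics/end.png",b)
for n,im in(("0",cv2.imread("pics/scene0.png")),("1",a)):
    s=im[250:300,150:200].astype(int);q=np.argwhere((s[...,2]-s[...,1]>70)&(s[...,2]-s[...,0]>70)&(s[...,1]<60))[:,::-1]+[150,250];print(n,len(q),q.mean(0),q.min(0),q.max(0))
E
```

```text
29.7 [0.51380095 0.35611586 0.21619044] 0.9976844533603608 [-0.1469834   0.20602634 -0.58962126]
0 162 [174.06790123 276.2654321 ] [169 266] [179 287]
1 157 [174.57324841 276.43312102] [170 266] [179 287]
```

View pics/end.png

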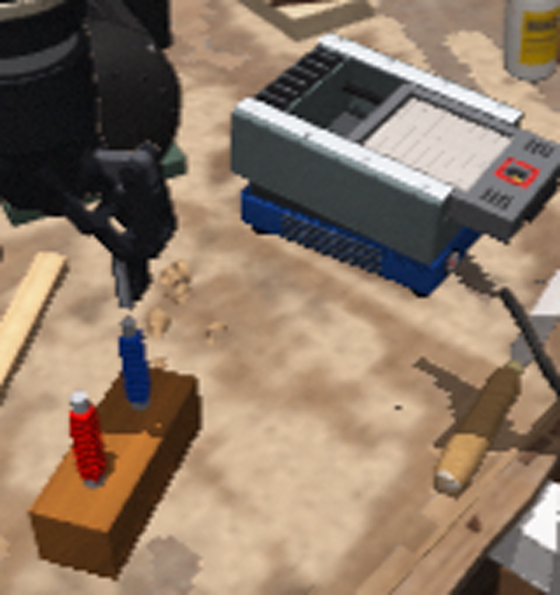

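The red punch stands at crop (88,440), in the same pixels as at the start. The cassette is out with its frame at (518,172), and the blue punch hasn't moved.

```bash
python3 -c "
from station import r
print(r.job_done())"
```

```text
the job is handed in; nothing more can be done
None
```

The job is handed in, with no verdict shown: the cassette was pushed to its stop (about 55 mm out), the red punch stands fully home in its hole, and the blue punch is where it was; the glue bottle and sanding block were not re-measured.

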